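# Fasten the longer spice chest

### The arm

A 6-joint arm with a two-finger parallel gripper is mounted at the origin on the work surface. World frame = base frame: x ahead of the robot, y to its left, z up, the work surface at z = 0. Lengths are in mm, angles in rad, forces in N, time in s.
With the tool pointing down it reaches from about 275 to 775 mm from the base axis. Payload 14.6 kg.
Tool frame: the origin (TCP) lies at the very end of the fingers, on their centre line; the grasp point (between the pads) lies 19 mm behind it; z points along the fingers, y is the line along which they close (so a half turn about z gives the same grasp; the last joint's range is limited). The gripper opens to 85 mm and grips with 20 to 120 N. Pads are 22 mm wide; open, the fingers measure 114 mm over their backs; the gripper's body (76 mm by 85 mm) begins 54 mm behind the grasp point. The pads swing forward as they close: fully open they stand 13 mm farther back than shut.
Start: joints at [-1.263, 0.263, -0.048, 1.259, 0, 1.415], TCP at [234.384, -469.779, 231.278] pointing down, gripper open.
Joint ranges: [-2.65, 2.65], [-0.89, 1.7], [-1.18, 1.37], [-2.13, 2.11], [-1.35, 1.29], [-3.14, 3.14]. Speed limits (rad/s): [1.89, 1.89, 2.57, 2.79, 3.14, 3.14].

### API

Orientations are given as a rotation vector (axis times angle).
In Python, from workcell import bot gives the robot as it stands.
- The arm moves only by the tool send_rows, never from a script. Its argument "commands" is a list of rows, each an object with "dp": the shift along the tool's x, y, z in m, a list of three; "yaw": the turn about the tool's z in degrees. In form: [{"dp": [tx, ty, tz], "yaw": yaw}, ...]. A call has 1 to 20 rows; each row is the pose to reach, as a shift and turn from the pose commanded when the call began, along the tool's axes at that moment; what a row does not reach only later rows make up. A row lasts 1/10 s, in which the tool goes at most 50 mm and 8.59 degrees, less where a joint would pass 70% of its speed; a pose out of reach is approached as far as the arm can. A call with a gripper value outside its range is refused whole. "gripper" is the closure, from -1 (fully open) to 1 (shut), set as the call begins (left out, the last holds). The fingers move at their own pace and stop on an object; "squeeze" is the grip in N (left out, the last holds). Time passes only in rows, so rows that repeat a pose let the fingers close. It gives the time, the measured TCP pose, the force, the opening and the grip force at its end, in the units of the state.
- bot.get_state(): the state, without advancing time (a new reading comes with each control period).
- bot.capture(name): name is "side" or "top"; returns a dict with "color" (420x560x3 uint8, red, green, blue), "z_map" (420x560 float32, mm along the optical axis (not along the pixel's ray), 0 where there is no reading), "camera_matrix" (3x3 intrinsics, pixels), "k1" (the pictures are not rectified: a ray, as slopes to the right and down, at radius r is drawn at 1 + k1 r^2 times it, then the intrinsics apply), "extrinsics" (4x4, takes a point from world to camera coordinates). Camera axes: x right, y up, looking along -z (the intrinsics and any distortion apply to the point x, -y, -z); pixel columns grow to the right and rows downward; lengths in mm; the calibration is good to about 2 mm. A picture is of the moment at which its call begins.
- bot.job_done(): hands the job in; it is judged then, once.
The state is a dict: "clock": time; "q": joint angles; "joint_vel": joint speeds; "effort": joint torques, N m; "ee_pos": TCP position; "tool_rot": TCP orientation; "ft_force": force on the tool from outside, world axes, zero at the start; "torque": the same for the moment, N m; "opening": opening from 0.0 (shut) to 1.0 (fully open); "grip_force": force on a finger pad.
Only numpy, scipy, OpenCV 4.12 (cv2) and the standard library are available. Lean on these libraries where they do the work, as an engineer would, in place of code of your own. Each camera call takes 0.05 s, during which the arm holds its last target. There are 200 camera calls.

### The job

Fasten the longer of the two wooden spice chests: swing its steel hasp over from where it leans back until it lies flat on the lid, over its staple. Leave the shorter chest's hasp standing open.

Things in the scene. Friction and masses are not known exactly. Their poses are not given: they have to be found in the camera images.
- long_chest: Longer wooden chest: 300 mm (y) x 200 (x) x 85 high, fixed. Origin: centre of underside, z up, -x side towards the robot. Flat closed lid top at z 85. Hasp hinge pin lies along y at x +35, z 90, mid-length (y 0). Staple: upright wire loop on the lid, 18 long in x, 5 wide, centred x -15, y 0, top at z 108; the closed hasp passes it through a slot. All mm.
- long_hasp (a joint): Longer chest's hasp angle: 0 closed, level, free end to chest -x; 1.57 upright; more = leaning back to +x (starts 1.75-2.4, stop 2.6). Steel strap: 95 mm from pin to rounded end, 36 wide, 4 thick, centred on the pin axis, about 60 g; slot 38-62 mm from pin, the tab beyond it is clear of the staple and can be pressed. Pin friction 0.05 N m (under 1 N at the tab) holds it at any angle.
- short_chest: Shorter wooden chest: 180 mm (y) x 200 (x) x 85 high, fixed. Origin: centre of underside, z up, -x side towards the robot. Flat closed lid top at z 85. Hasp hinge pin lies along y at x +35, z 90, mid-length (y 0). Hasp and staple as on the longer chest; it stands to the left or right of that one.
- short_hasp (a joint): Shorter chest's hasp angle: 0 closed, level, free end to chest -x; 1.57 upright; more = leaning back to +x (starts 1.75-2.4, stop 2.6). Same strap as on the longer chest; it is to stay open.

How it is judged:
By the outcome, as a careful person would: the job done as asked, in the order asked, and still so for the second after the job is handed in, with the robot touching nothing.
It also fails if it takes over 32 s, if anything falls off the work surface, if the arm or the gripper's body presses on something with over 40 N, if the wrist force passes 120 N, or if a joint passes its speed limit or range.

## Working session

There is one attempt and no reset: what is moved stays moved. The work goes in short steps, Python scripts to look and compute and a tool call to move; the robot and the scene stay as the last step left them, time stands still between calls to the robot, and variables do not carry over. Pictures are saved under pics/ and viewed, at most 10 in all, crops included, and the job is handed in when it is done.

Besides the shell and the picture viewer there is one more tool, called by a JSON object that holds its "method" and its "body", one argument or row to a line. send_rows: Moves the arm, as the interface text tells. Its arguments: {"type":"object","properties":{"commands":{"type":"array"},"gripper":{"type":"number"},"squeeze":{"type":"number"}},"required":["commands"]}

```bash
mkdir -p pics; cat > h.py <<'E'
import numpy as np, cv2
from workcell import bot
def cap(n):
    c=bot.capture(n); np.savez(f'{n}.npz',**{k:c[k] for k in c}); return c
def cloud(c):
    K=np.array(c['camera_matrix']);k1=float(c['k1']);E=np.array(c['extrinsics']);z=c['z_map']
    v,u=np.mgrid[:420,:560]
    a=(u-K[0,2])/K[0,0];b=(v-K[1,2])/K[1,1]
    rd=np.hypot(a,b);r=rd.copy()
    for _ in range(20): r=rd/(1+k1*r*r)
    s=np.where(rd>0,r/np.maximum(rd,1e-9),1);a=a*s;b=b*s
    P=np.stack([a*z,-b*z,-z],-1)
    W=(P-E[:3,3])@E[:3,:3]
    W[z==0]=np.nan
    return W
E
python3 - <<'E'
from h import *
for n in('top','side'):
    c=cap(n);W=cloud(c);np.save(n+'W.npy',W)
    cv2.imwrite(f'pics/{n}0.png',c['color'][:,:,::-1])
    E=np.array(c['extrinsics']);print(n,-E[:3,:3].T@E[:3,3],c['k1'],c['camera_matrix'])
    m=(abs(W[...,2]-85)<4); print(m.sum(),np.nanpercentile(W[m],[2,50,98],axis=0))
s=bot.get_state();print(s['clock'],s['ee_pos'],s['tool_rot'])
E
```

```text
top [460.80464677  12.1747008  892.1080244 ] 0.03678095342153452 [[418.70779781   0.         274.64983725]
 [  0.         418.70779781 210.28042183]
 [  0.           0.           1.        ]]
24185 [[ 399.90486214 -379.01512669   82.85817218]
 [ 498.78752618 -144.65847723   85.85916356]
 [ 611.70508145  285.6855913    88.48923187]]
side [358.09240332 534.78534118 638.18537826] -0.08042956772517906 [[496.99024861   0.         277.36277075]
 [  0.         496.99024861 211.02095893]
 [  0.           0.           1.        ]]
26054 [[ 403.31601692 -362.30713098   81.63809194]
 [ 500.68654853  163.90948739   83.91926592]
 [ 612.53390224  292.84923336   86.5828028 ]]
0.1 [ 234.31457496 -469.55067931  230.88502227] [-3.05696148e+00 -7.20326275e-01  1.15369078e-04]
```

View pics/top0.png

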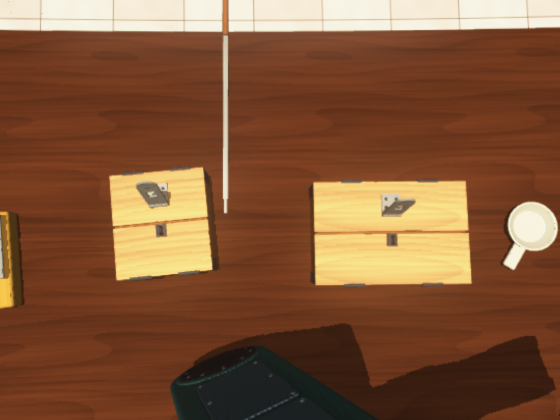

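View pics/side0.png

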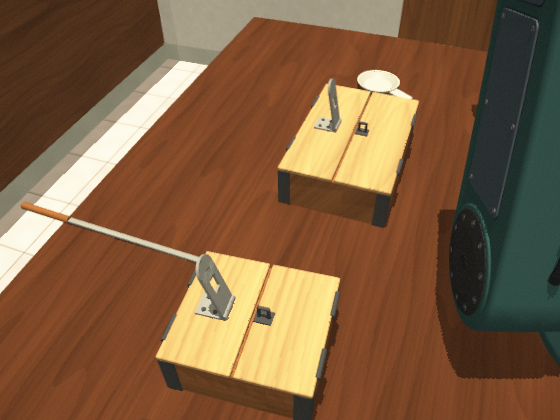

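The top picture shows the long chest on the right (columns 313–470, rows 181–285), with its hasp plate at about (390,205) and its staple at (392,240). The short chest is on the left, a rod lies between them, and a mug stands at about (530,228). Next I measure the long chest.

```bash
python3 - <<'E'
from h import *
for n in('top','side'):
    W=np.load(n+'W.npy');
    with np.errstate(all='ignore'):
        m=(abs(W[...,2]-85)<5)&(W[...,0]>370)
        for nm,mm in(('long',m&(W[...,1]<-60)&(W[...,1]>-400)),('short',m&(W[...,1]>60))):
            k=cv2.morphologyEx(mm.astype('uint8'),cv2.MORPH_OPEN,np.ones((5,5)))>0
            r=cv2.minAreaRect(W[k][:,:2].astype('f4'));print(n,nm,r)
            c=np.array(r[0]);h=(W[...,2]>97)&(W[...,2]<200)&(np.hypot(W[...,0]-c[0],W[...,1]-c[1])<110)
            P=W[h]; st=P[P[:,0]<c[0]+5]; ha=P[P[:,0]>=c[0]+5]
            print(' staple',len(st),np.median(st,0) if len(st) else '',' hasp',len(ha));
            for z in range(100,195,15):
                q=ha[abs(ha[:,2]-z)<5]
                if len(q):print('  ',z,q.mean(0).round(1),q[:,1].min().round(),q[:,1].max().round())
from scipy.spatial.transform import Rotation as R
s=bot.get_state();print(R.from_rotvec(s['tool_rot']).as_matrix().round(3))
E
```

```text
top long ((494.50396728515625, -239.1220245361328), (301.61859130859375, 205.45257568359375), 89.51029968261719)
 staple 32 [ 480.14405338 -238.43031298  107.6043216 ]  hasp 334
   100 [ 528.9 -239.   101. ] -256.0 -220.0
   115 [ 531.8 -237.5  115.3] -257.0 -221.0
   130 [ 535.1 -237.6  128.7] -257.0 -220.0
   145 [ 537.8 -237.4  145.6] -257.0 -220.0
   160 [ 540.  -236.   159.5] -256.0 -220.0
   175 [ 543.3 -238.2  175.7] -256.0 -223.0
   190 [ 544.9 -242.   185.9] -244.0 -239.0
top short ((521.0665283203125, 205.559326171875), (206.99942016601562, 180.7056884765625), 4.744735240936279)
 staple 31 [507.18233217 203.01583425 107.30104141]  hasp 465
   100 [556.8 207.5 101.1] 190.0 226.0
   115 [561.2 207.1 114.8] 190.0 225.0
   130 [566.3 207.5 129.8] 191.0 226.0
   145 [570.4 208.8 145.3] 191.0 226.0
   160 [575.  208.2 160.1] 191.0 227.0
   175 [580.1 208.3 175.3] 193.0 226.0
side long ((494.3962707519531, -237.9256134033203), (306.24737548828125, 207.54214477539062), 89.4583969116211)
 staple 37 [ 479.41885413 -235.38353416  104.83420382]  hasp 354
   100 [ 530.  -236.4  101. ] -256.0 -219.0
   115 [ 532.6 -233.1  114.8] -257.0 -219.0
   130 [ 535.9 -235.2  130.3] -255.0 -219.0
   145 [ 538.1 -236.5  144.8] -259.0 -218.0
   160 [ 540.8 -233.7  159.9] -256.0 -220.0
   175 [ 544.2 -233.9  174.5] -255.0 -219.0
side short ((521.3597412109375, 205.85565185546875), (208.08749389648438, 182.62181091308594), 4.9106597900390625)
 staple 73 [505.99714361 205.3812491  105.83808719]  hasp 1107
   100 [558.3 210.3 100.9] 191.0 227.0
   115 [562.6 210.9 115.1] 190.0 228.0
   130 [567.4 210.9 129.5] 191.0 228.0
   145 [571.8 212.3 145.4] 192.0 228.0
   160 [576.2 211.9 160. ] 192.0 229.0
   175 [581.2 212.7 175.1] 194.0 228.0
[[ 0.895  0.446 -0.   ]
 [ 0.446 -0.895  0.001]
 [ 0.    -0.001 -1.   ]]
```

{"method": "send_rows", "body": {
  "commands": [
    {"dp": [0.02,0,-0.02],"yaw": 3},
    {"dp": [0.05,-0.004,-0.02],"yaw": 6},
    {"dp": [0.09,-0.008,-0.02],"yaw": 9},
    {"dp": [0.13,-0.011,-0.02],"yaw": 12},
    {"dp": [0.17,-0.014,-0.02],"yaw": 15},
    {"dp": [0.21,-0.018,-0.02],"yaw": 18},
    {"dp": [0.25,-0.021,-0.02],"yaw": 21},
    {"dp": [0.29,-0.024,-0.02],"yaw": 24},
    {"dp": [0.33,-0.028,-0.02],"yaw": 26.5},
    {"dp": [0.37,-0.031,-0.02],"yaw": 26.5},
    {"dp": [0.41,-0.034,-0.02],"yaw": 26.5},
    {"dp": [0.444,-0.037,-0.02],"yaw": 26.5},
    {"dp": [0.444,-0.037,-0.02],"yaw": 26.5},
    {"dp": [0.444,-0.037,-0.02],"yaw": 26.5},
    {"dp": [0.444,-0.037,-0.02],"yaw": 26.5},
    {"dp": [0.444,-0.037,-0.02],"yaw": 26.5}
  ],
  "gripper": 1,
  "squeeze": 20
}}

```text
clock: 1.7
ee_pos: [614.4, -239.1, 251.5]
tool_rot: [3.141, -0.001, 0.0]
ft_force: [-0.7, -0.7, -0.4]
opening: 0.002
grip_force: 0.0
```

{"method": "send_rows", "body": {
  "commands": [
    {"dp": [0,0,0.02],"yaw": 0},
    {"dp": [0,0,0.05],"yaw": 0},
    {"dp": [0,0,0.08],"yaw": 0},
    {"dp": [0,0,0.096],"yaw": 0},
    {"dp": [0,0,0.096],"yaw": 0},
    {"dp": [0,0,0.096],"yaw": 0},
    {"dp": [0,0,0.096],"yaw": 0}
  ]
}}

```text
clock: 2.4
ee_pos: [615.5, -239.0, 156.8]
tool_rot: [3.141, -0.0, 0.003]
ft_force: [-0.3, -0.6, -0.4]
opening: 0.001
grip_force: 0.0
```

{"method": "send_rows", "body": {
  "commands": [
    {"dp": [-0.02,0,0],"yaw": 0},
    {"dp": [-0.04,0,0],"yaw": 0},
    {"dp": [-0.05,0,0],"yaw": 0},
    {"dp": [-0.055,0,0],"yaw": 0},
    {"dp": [-0.06,0,0],"yaw": 0},
    {"dp": [-0.065,0,0],"yaw": 0},
    {"dp": [-0.07,0,0],"yaw": 0},
    {"dp": [-0.075,0,0],"yaw": 0},
    {"dp": [-0.08,0,0],"yaw": 0},
    {"dp": [-0.085,0,0],"yaw": 0},
    {"dp": [-0.09,0,0],"yaw": 0},
    {"dp": [-0.095,0,0],"yaw": 0},
    {"dp": [-0.1,0,0],"yaw": 0},
    {"dp": [-0.1,0,0],"yaw": 0},
    {"dp": [-0.1,0,0],"yaw": 0}
  ]
}}

```text
clock: 3.9
ee_pos: [515.1, -238.5, 155.4]
tool_rot: [3.142, 0.0, -0.0]
ft_force: [-0.3, 0.0, 0.1]
opening: 0.002
grip_force: 0.0
```

```bash
python3 - <<'E'
from h import *
c=cap('side');im=c['color'][60:220,230:450,::-1]
cv2.imwrite('pics/s1.png',cv2.resize(im,None,fx=3,fy=3,interpolation=2))
E
```

```text
(no output)
```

View pics/s1.png

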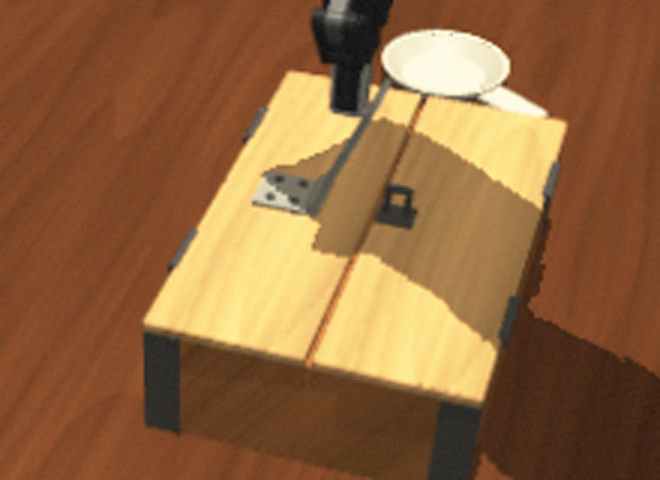

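The hasp is past upright and moving with the finger: its tip is at crop (385,85) and the fingertip at (350,108). I'll follow the arc down.

{"method": "send_rows", "body": {
  "commands": [
    {"dp": [-0.006,0,0.0],"yaw": 0},
    {"dp": [-0.012,0,0.001],"yaw": 0},
    {"dp": [-0.017,0,0.002],"yaw": 0},
    {"dp": [-0.022,0,0.003],"yaw": 0},
    {"dp": [-0.027,0,0.006],"yaw": 0},
    {"dp": [-0.032,0,0.009],"yaw": 0},
    {"dp": [-0.037,0,0.013],"yaw": 0},
    {"dp": [-0.041,0,0.017],"yaw": 0},
    {"dp": [-0.045,0,0.021],"yaw": 0},
    {"dp": [-0.049,0,0.025],"yaw": 0},
    {"dp": [-0.053,0,0.03],"yaw": 0},
    {"dp": [-0.056,0,0.035],"yaw": 0},
    {"dp": [-0.059,0,0.04],"yaw": 0},
    {"dp": [-0.061,0,0.046],"yaw": 0},
    {"dp": [-0.063,0,0.051],"yaw": 0},
    {"dp": [-0.063,0,0.056],"yaw": 0},
    {"dp": [-0.063,0,0.056],"yaw": 0},
    {"dp": [-0.063,0,0.056],"yaw": 0}
  ]
}}

```text
clock: 5.75
ee_pos: [452.2, -238.5, 99.2]
tool_rot: [-3.142, -0.0, 0.0]
ft_force: [0.4, 0.4, 0.7]
opening: -0.002
grip_force: 0.0
```

{"method": "send_rows", "body": {
  "commands": [
    {"dp": [0,0,0.002],"yaw": 0},
    {"dp": [0,0,0.004],"yaw": 0},
    {"dp": [0,0,0.005],"yaw": 0},
    {"dp": [0,0,0.006],"yaw": 0},
    {"dp": [0,0,0.007],"yaw": 0},
    {"dp": [0,0,0.007],"yaw": 0},
    {"dp": [0,0,0.007],"yaw": 0}
  ]
}}

```text
clock: 6.45
ee_pos: [452.1, -238.5, 92.3]
tool_rot: [-3.142, -0.0, 0.0]
ft_force: [0.5, 0.4, 0.2]
opening: 0.004
grip_force: 0.0
```

```bash
python3 - <<'E'
from h import *
c=cap('side');im=c['color'][60:220,230:450,::-1]
cv2.imwrite('pics/s2.png',cv2.resize(im,None,fx=3,fy=3,interpolation=2))
E
```

```text
(no output)
```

View pics/s2.png

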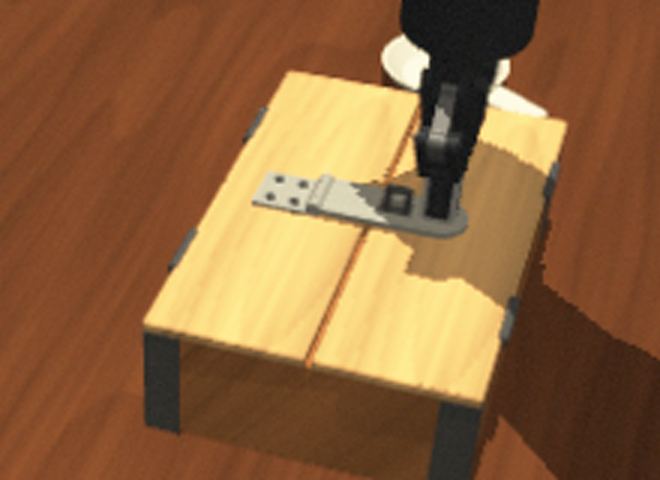

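The hasp is almost flat, with the staple showing through its slot at crop (398,198). I'll press until I feel a firm stop.

{"method": "send_rows", "body": {
  "commands": [
    {"dp": [0,0,0.001],"yaw": 0},
    {"dp": [0,0,0.002],"yaw": 0},
    {"dp": [0,0,0.002],"yaw": 0},
    {"dp": [0,0,0.002],"yaw": 0}
  ]
}}

```text
clock: 6.9
ee_pos: [452.3, -238.6, 91.5]
tool_rot: [3.141, 0.001, 0.002]
ft_force: [-5.3, 3.5, 21.0]
opening: 0.0
grip_force: 10.8
```

{"method": "send_rows", "body": {
  "commands": [
    {"dp": [0,0,-0.01],"yaw": 0},
    {"dp": [0,0,-0.04],"yaw": 0},
    {"dp": [0,0,-0.08],"yaw": 0},
    {"dp": [-0.03,0,-0.12],"yaw": 0},
    {"dp": [-0.07,0,-0.15],"yaw": 0},
    {"dp": [-0.11,0,-0.15],"yaw": 0},
    {"dp": [-0.11,0,-0.15],"yaw": 0},
    {"dp": [-0.11,0,-0.15],"yaw": 0},
    {"dp": [-0.11,0,-0.15],"yaw": 0}
  ]
}}

```text
clock: 7.8
ee_pos: [342.7, -238.6, 240.2]
tool_rot: [-3.141, -0.001, -0.0]
ft_force: [-0.1, -0.1, -0.2]
opening: 0.001
grip_force: 0.0
```

```bash
python3 - <<'E'
from h import *
c=cap('side');W=cloud(c)
cv2.imwrite('pics/s3.png',c['color'][:,:,::-1])
for x in (515,500,455,445,440):
    m=(abs(W[...,0]-x)<3)&(abs(W[...,1]+238)<10);print(x,np.median(W[m][:,2]))
m=(abs(W[...,0]-470)<25)&(abs(W[...,1]+180)<10);print('lid',np.median(W[m][:,2]))
E
```

```text
515 90.12230812758585
500 90.92209713901177
455 90.57519478988621
445 90.26320023719101
440 90.49952876942044
lid 83.09560484817789
```

View pics/s3.png

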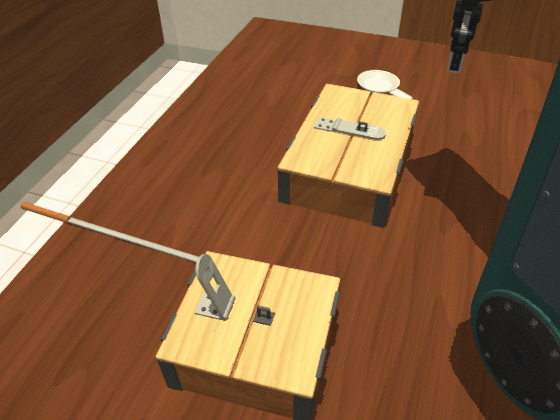

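The long chest's hasp lies flat and level over its staple at about (362,128). The short chest's hasp still stands open at (212,285), and the arm is clear.

```bash
python3 -c "
from workcell import bot
print(bot.job_done())"
```

```text
the job is handed in; nothing more can be done
None
```

The long chest's hasp now lies flat on its lid over the staple, the short chest's hasp was left open, and the job was handed in at about 8 s with the arm clear of everything.

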